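# Open a casting mould's vent and set the vent rod by feel

### The arm

A 6-joint arm with a two-finger parallel gripper is mounted at the origin on the work surface. World frame = base frame: x ahead of the robot, y to its left, z up, the work surface at z = 0. Lengths are in m, angles in degrees, forces in N, time in s.
With the tool pointing down it reaches from about 0.3 to 0.75 m from the base axis. Payload 8.5 kg.
Tool frame: the origin (TCP) lies on the mounting face of the last link; the fingertips stand 173 mm ahead of it and the grasp point (between the pads) lies 155 mm ahead of it (env.tips_ahead is the distance from the TCP to the fingertips, in m); z points along the fingers, x is the direction in which the jaws open and shut, and the axes are right-handed (so a half turn about z gives the same grasp; the last joint's range is limited). The gripper opens to 85 mm and grips with 20 to 120 N. Pads are 22 mm wide; open, the fingers measure 114 mm over their backs; the gripper's body (76 mm by 85 mm) begins 54 mm behind the grasp point. The pads swing forward as they close: fully open they stand 13 mm farther back than shut.
Start: joints at [64.383, 21.807, 74.336, -0, 83.858, -12.336], TCP at [0.126, 0.535, 0.405] pointing down, gripper open.
Joint ranges: [-178.18, 178.18], [-50.72, 133.34], [12.68, 142.11], [-81.47, 261.47], [9.98, 163.14], [-165.26, 165.26]. Speed limits (degrees/s): [136.94, 136.94, 180, 180, 180, 180].

### API

Orientations are given as a 3x3 rotation matrix whose columns are the frame's x, y, z axes.
In Python, from rig import env gives the robot as it stands. The module is installed in compiled form; this text tells all that it offers.
- The arm moves only by the tool step_arm, never from a script. Its argument "increments" is a list of rows, each an object of numbers: "x", "y", "z": the shift along the tool's x, y, z in cm; "wx", "wy", "wz": the turn, a rotation vector about the tool's x, y, z in rad; "gripper": the finger opening in cm, from 0 to 8.54. A call has 1 to 20 rows; each row shifts and turns the commanded pose from where the row before left it, along the tool's axes as they then stand; what a row does not reach is not made up. A row lasts 1/10 s, in which the tool goes at most 50 mm and 8.59 degrees, less where a joint would pass 70% of its speed; a pose out of reach is approached as far as the arm can. A call with a gripper value outside its range is refused whole. The fingers move at their own pace and stop on an object; "newtons" is the grip in N (left out, the last holds). Time passes only in rows, so rows that do not move let the fingers close. It gives the time, the measured TCP pose, the force and the opening at its end, in the units of the state.
- env.observe(): the state, without advancing time (a new reading comes with each control period).
- env.get_image(name): name is "scene" or "top" or "wrist"; returns a dict with "color" (384x512x3 uint8, blue, green, red), "camera_matrix" (3x3 intrinsics, pixels), "rvec" (rotation vector, rad) and "tvec" (3), from world to camera coordinates, as OpenCV has them. Camera axes: x right, y down, z forward; pixel columns grow to the right and rows downward; lengths in m; the calibration is good to about 2 mm. A picture is of the moment at which its call begins. There is no depth.
- env.close_job(): hands the job in, once; it reports no verdict.
The state is a dict: "time_s": time; "q": joint angles; "qvel": joint speeds; "joint_efforts": joint torques, N m; "position": TCP position; "tool_rot": TCP orientation; "ft_force": force on the tool from outside, world axes, zero at the start; "wrist_torque": the same for the moment, N m; "grip_width": finger opening in m.
Only numpy, scipy, OpenCV 4.12 (cv2) and the standard library are available. Lean on these libraries where they do the work, as an engineer would, in place of code of your own. Each camera call takes 0.05 s, during which the arm holds its last target. There are 200 camera calls.

### The job

Get the sloping silicone mould ready for pouring: hold the thumb button on its steel shutter down and slide the shutter along the ribs all the way to the stop at the plate's left end (left as you face the slope), so the vent is uncovered. Then take the T-handled rod out of the tool rack, feel along the cover plate between the two ribs with its tip until it drops into the vent hidden there, and leave it standing fully home in the vent. Leave the other tools, the jar and the black casting where they are.

Things in the scene. Friction and masses are not known exactly. Their poses are not given: they have to be found in the camera images.
- mould: Fixed grey stand (base 250 x 400 x 10 mm) with a plywood board (180 x 380 mm) that carries the white silicone mould (160 x 360 x 60 mm) under the cover plate, held by two flat steel straps. Origin: on the table, 70 mm towards the robot's side from the point below cover's origin; z up, y as cover's y.
- cover: Aluminium cover plate, 140 x 340 x 10 mm, clamped on a white silicone mould on a fixed stand that slopes 26 degrees down to the robot's side. Origin: middle of the plate's outer face, 120 mm above the table. z: out of the plate, leaning 26 degrees to the robot's side; x: up the slope; y: level, along the plate, to the left for one facing the slope. Wing nuts 20 mm high at x +-56, y +-115 mm.
- vent_zone (a point): On the plate's face between the ribs, 55 mm to the right (-y) of cover's origin; axes as cover. The vent is a round hole of 18 mm in the channel's floor, on its centre line, square to the plate, 45 mm deep, its centre anywhere up to 35 mm along y either way from this point. The shutter, then the ribs, hide it from the usual views.
- shutter_thumb (a point): Middle of the top of the grey thumb button (38 mm across the ribs, 44 mm along) when up, 56 mm out from the plate's face; travels with the shutter; axes as cover. At the button's left (+y) end a black thumb stop, 50 mm wide, stands 11 mm above the button, its face 23 mm from this point: a fingertip pressing the button can push against it.
- shutter (a joint): Place of the shutter on the ribs, m; grows to the left (cover +y). Steel saddle 68 mm across, 100 mm along the ribs, top 41 mm out from the plate. 0: shut, its middle at y -55 mm of cover, over the vent; 0.125: fully open, its middle at y +70, its end against the stop block. Runs with about 1 N of friction while its button is down; with it up, a pawl locks it to a toothed rack on the rib.
- button (a joint): Travel of the thumb button into the shutter (cover -z), m: 0 up, latched; the latch is clear from 0.003; 0.005 fully down. Sprung: starts to move at about 4 N, fully down at 6 N; comes up when let go, if a notch is there (notches every 12.5 mm, at the shut end and at the open end).
- vent_rod: Steel rod with a T handle, 148 mm long, 0.13 to 0.21 kg. Origin: middle of its tip; z: from tip to handle. Round 12 mm shank, last 4 mm tapered to 6 mm. The T bar on top is a dark square bar, 80 mm long along x, 18 x 18 mm, its centre 139 mm from the tip. Starts upright in one of the rack's three holes, its bar roughly along the rack (within 20 degrees).
- rack: Fixed plywood tool rack, 200 (x) x 60 (y) x 80 mm high. Origin: centre of its underside; three upright holes of 14.5 mm, 65 mm deep, in a row along x at -65, 0 and 65 mm. Tools stand on the holes' floors, 15 mm above the table.
- file: Bystander: file with a round bulged wooden handle, 150 mm long, handle 28 mm thick, upright in the rack, top 165 mm above the table. Origin: middle of its tip, z up.
- scraper: Bystander: scraper with a straight round handle of 24 mm, 151 mm long, upright in the rack, top 166 mm above the table. Origin: middle of its tip, z up.
- jar: Bystander: closed jar of 62 mm diameter and 105 mm high on the table, on the robot's side of the mould. Origin: centre of its underside.
- casting: Bystander: black plastic cast frame, 150 x 120 x 14 mm with thin sprue stubs up to 41 mm, lying on the table beyond the rack. Origin: centre of its underside.
- ribs (a point): Middle of the channel's mouth, level with the tops of the two ribs, 32 mm out from cover's origin; axes as cover. The ribs, 14 mm thick and 32 mm high, run along y from -140 to 140 mm and leave between them a flat-floored channel 15.5 mm wide, its floor the plate's face. Blocks 46 mm high (from the face) stand across them at y 120 to 128 mm (the shutter's open stop) and -140 to -132 mm.

How it is judged:
By the outcome, as a careful person would: the job done as asked, in the order asked, and still so for the second after the job is handed in, with the robot touching nothing.
It also fails if it takes over 64 s, if anything falls off the work surface, if the arm or the gripper's body presses on something with over 40 N, if the wrist force passes 120 N, or if a joint passes its speed limit or range.

## Working session

There is one attempt and no reset: what is moved stays moved. The work goes in short steps, Python scripts to look and compute and a tool call to move; the robot and the scene stay as the last step left them, time stands still between calls to the robot, and variables do not carry over. Pictures are saved under pics/ and viewed, about 8 in all and at most 12, crops included, and the job is handed in when it is done.

Besides the shell and the picture viewer there is one more tool, called after "Emit:" by a JSON object that holds its "fn" and its "kwargs". step_arm: Moves the arm, as the interface text tells. Its arguments: {"type":"object","properties":{"increments":{"type":"array"},"newtons":{"type":"number"}},"required":["increments"]}

```bash
mkdir -p pics; cat > h.py <<'E'
import cv2,numpy as np
from rig import env
def grab(name):
    im=env.get_image(name); np.savez(f'pics/{name}.npz',**im); return im
def load(name): return dict(np.load(f'pics/{name}.npz'))
def ray(im,uv):
    K=im['camera_matrix'];R=cv2.Rodrigues(im['rvec'])[0];t=np.ravel(im['tvec'])
    p=cv2.undistortPoints(np.array([[uv]],float),K,None)[0,0]
    return -R.T@t, R.T@np.array([p[0],p[1],1])
def onz(im,uv,z):
    o,d=ray(im,uv); return o+d*(z-o[2])/d[2]
def onplane(im,uv,p,n):
    o,d=ray(im,uv); return o+d*(np.dot(n,np.array(p)-o)/np.dot(n,d))
def proj(im,P):
    return cv2.projectPoints(np.array(P,float).reshape(-1,1,3),im['rvec'],im['tvec'],im['camera_matrix'],None)[0][:,0]
E
python3 - <<'E'
from h import *
a=grab('scene');b=grab('top');c=grab('wrist')
for n,i in (('scene',a),('top',b)): print(n,np.round(ray(i,(256,192)),3).tolist())
cv2.imwrite('pics/s1.png',cv2.resize(a['color'],(800,600)))
cv2.imwrite('pics/t1.png',cv2.resize(b['color'],(800,600)))
s=env.observe();print({k:np.round(v,3).tolist() for k,v in s.items()})
E
```

```text
scene [[1.01, -0.586, 0.897], [-0.375, 0.547, -0.749]]
top [[0.511, -0.042, 0.929], [0.11, 0.011, -0.994]]
{'time_s': 0.15, 'q': [64.385, 21.833, 74.371, -0.002, 83.857, -12.335], 'qvel': [0.048, -0.037, -0.148, 0.019, 0.035, -0.087], 'joint_efforts': [0.003, -44.862, -23.134, -0.0, 0.004, 0.0], 'position': [0.126, 0.535, 0.404], 'tool_rot': [[0.23, 0.973, -0.0], [0.973, -0.23, -0.001], [-0.001, -0.0, -1.0]], 'ft_force': [-0.587, -0.048, 0.185], 'wrist_torque': [0.017, -0.009, -0.043], 'grip_width': 0.086}
```

View pics/s1.png

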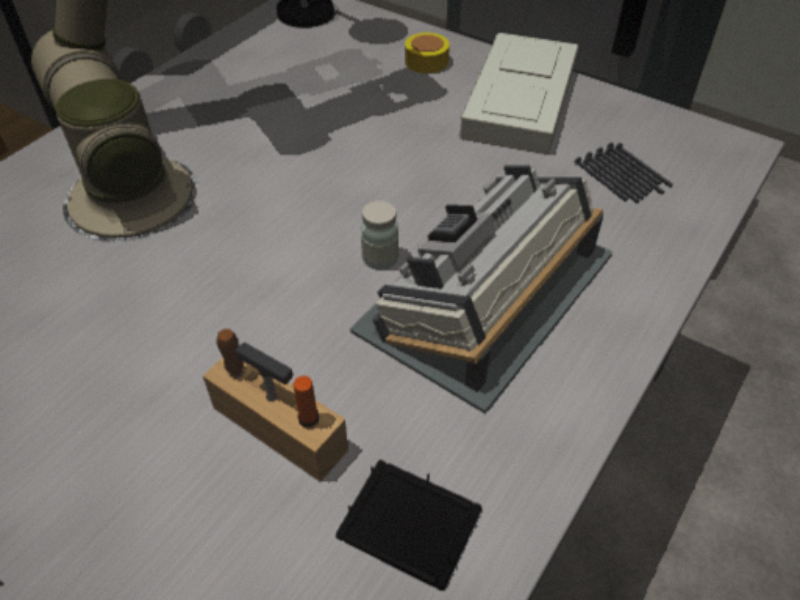

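View pics/t1.png

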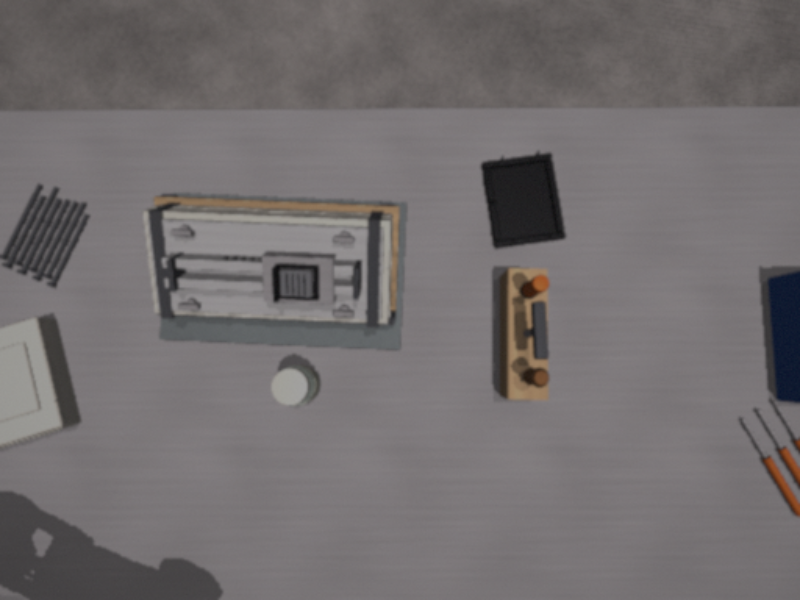

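```bash
python3 - <<'E'
from h import *
b=load('top')['color'];a=load('scene')['color']
def crop(i,x0,y0,x1,y1,s): return cv2.resize(i[y0:y1,x0:x1],None,fx=s,fy=s,interpolation=cv2.INTER_CUBIC)
C=np.zeros((600,800,3),np.uint8)
m=crop(b,90,118,262,226,4);C[:m.shape[0],:m.shape[1]]=m  #688x432
r=crop(b,315,165,360,260,2)
C[432:432+168,0:0]=0
s=crop(b,315,165,360,260,1)
r=cv2.rotate(crop(b,315,165,360,260,3.5),cv2.ROTATE_90_COUNTERCLOCKWISE);print(r.shape)
C[435:435+r.shape[0],:r.shape[1]]=r
s=crop(a,125,200,230,305,1.9)[:165];s=crop(a,128,203,226,268,2.5);print(s.shape)
C[435:435+s.shape[0],400:400+s.shape[1]]=s
cv2.imwrite('pics/c1.png',cv2.convertScaleAbs(C,alpha=1.5))
E
```

```text
(158, 332, 3)
(162, 245, 3)
```

View pics/c1.png

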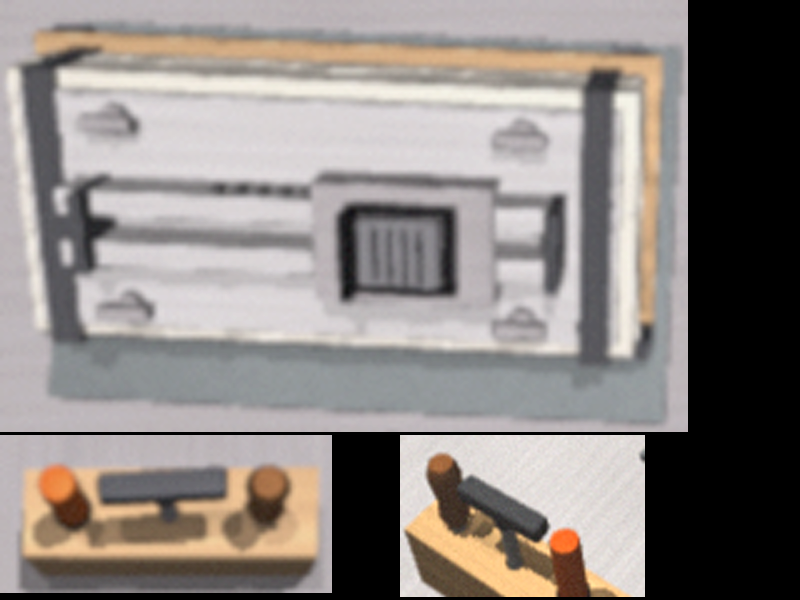

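```bash
cat >> h.py <<'E'
def coverR(yaw):
    # cover z leans 26 deg to robot, x up slope, y left; yaw about world z
    s,c=np.sin(np.radians(26)),np.cos(np.radians(26))
    B=np.array([[c,0,-s],[0,1,0],[s,0,c]])
    return cv2.Rodrigues(np.array([0,0,yaw]))[0]@B
E
python3 - <<'E'
from h import *
from scipy.optimize import least_squares
t=load('top');s=load('scene')
px=np.array([(108,120),(520,136),(125,305),(520,323),(317,182),(497,187),(313,307),(493,315)])
uv=(px+.5)/4-.5+[90,118]
P=np.array([(.056,.115,.01),(.056,-.115,.01),(-.056,.115,.01),(-.056,-.115,.01),(.034,-.005,.041),(.034,-.105,.041),(-.034,-.005,.041),(-.034,-.105,.041)])
f=lambda p:(proj(t,P@coverR(p[2]).T+[p[0],p[1],.12])-uv).ravel()
r=least_squares(f,[.6,.15,0]);print(r.x,np.degrees(r.x[2]));print(np.round(r.fun.reshape(-1,2),1).tolist())
o=np.array([r.x[0],r.x[1],.12]);R=coverR(r.x[2])
print('thumb',o+R@[0,-.055,.056])
print('scene thumb px 800',(proj(s,[o+R@[0,-.055,.056], o+R@[.056,-.115,.02],o+R@[0,-.136,.046]])*1.5625).round().tolist())
# rack / rod
def tp(x,y):return (315+(157-y)/3.5, 165+x/3.5)
for q in [(163,48),(100,50),(225,46)]: print('bar',onz(t,tp(*q),.163 if q[1]<0 else .160))
for q in [(22,33),(318,33),(22,122),(318,122)]: print('rackcorner',onz(t,tp(*q),.08))
for q in [(58,45),(270,45)]: print('tooltop',onz(t,tp(*q),.165))
# triangulate bar centre: scene crop
su=(128+(503-400)/2.5,203+(508-435)/2.5)
o1,d1=ray(t,tp(163,49));o2,d2=ray(s,su)
A=np.c_[d1,-d2];k=np.linalg.lstsq(A,o2-o1,rcond=None)[0];print('tri',o1+k[0]*d1,o2+k[1]*d2)
E
```

```text
[ 0.6462931   0.16350835 -0.05214128] -2.987474998741247
[[0.4, -0.2], [0.2, 0.7], [0.5, 0.7], [-0.1, 1.0], [-1.6, 0.0], [-0.5, 1.0], [0.7, -1.7], [0.5, -1.5]]
thumb [0.61891121 0.10986252 0.17033247]
scene thumb px 800 [[449.0, 221.0], [463.0, 268.0], [418.0, 258.0]]
bar [ 0.55335214 -0.22821835  0.16      ]
bar [ 0.5923844  -0.22815765  0.16      ]
bar [ 0.51536423 -0.22829683  0.16      ]
rackcorner [ 0.65482507 -0.26077376  0.08      ]
rackcorner [ 0.45375388 -0.25444792  0.08      ]
rackcorner [ 0.65506031 -0.19957169  0.08      ]
rackcorner [ 0.45387199 -0.19482931  0.08      ]
tooltop [ 0.61793748 -0.23081528  0.165     ]
tooltop [ 0.48820207 -0.22687165  0.165     ]
tri [ 0.55371719 -0.22919131  0.15340297] [ 0.55718543 -0.22601454  0.15282931]
```

```bash
cat >> h.py <<'E'
from scipy.spatial.transform import Rotation as Ro
O=np.array([.6463,.1635,.12]);YAW=-.0521
CR=coverR(YAW)
def toolR(): return np.c_[CR[:,1],CR[:,0],-CR[:,2]]
def go(p,R):
    s=env.observe();R0=np.array(s['tool_rot']);p0=np.array(s['position'])
    rv=Ro.from_matrix(R0.T@R).as_rotvec()
    print('t',round(s['time_s'],2),'rot rad',rv.round(3),'then shift cm',(R.T@(p-p0)*100).round(2),'shift in cur axes',(R0.T@(p-p0)*100).round(2),'F',np.round(s['ft_force'],1))
E
python3 - <<'E'
from h import *
print(env.tips_ahead)
go(O+CR@[0,-.055,.056+.173+.10],toolR())
go(np.array([.126,.535,.5]),toolR())
E
```

```text
0.1734
t 0.15 rot rad [-0.453  0.042 -0.176] then shift cm [-39.92  35.95  16.26] shift in cur axes [-32.23  45.94  -1.12] F [-0.6 -0.   0.2]
t 0.15 rot rad [-0.453  0.042 -0.176] then shift cm [-0.03  4.17 -8.62] shift in cur axes [-0.04 -0.03 -9.57] F [-0.6 -0.   0.2]
```

Emit:
{"fn": "step_arm", "kwargs": {"increments": [{"wx": -0.113, "wy": 0.0105, "wz": -0.044, "gripper": 0}, {"wx": -0.113, "wy": 0.0105, "wz": -0.044}, {"wx": -0.113, "wy": 0.0105, "wz": -0.044}, {"wx": -0.113, "wy": 0.0105, "wz": -0.044}, {"x": -3.3, "y": 3.0, "z": 1.2}, {"x": -3.3, "y": 3.0, "z": 1.2}, {"x": -3.3, "y": 3.0, "z": 1.2}, {"x": -3.3, "y": 3.0, "z": 1.2}, {"x": -3.3, "y": 3.0, "z": 1.2}, {"x": -3.3, "y": 3.0, "z": 1.2}, {"x": -3.3, "y": 3.0, "z": 1.2}, {"x": -3.3, "y": 3.0, "z": 1.2}, {"x": -3.3, "y": 3.0, "z": 1.2}, {"x": -3.3, "y": 3.0, "z": 1.2}, {"x": -3.3, "y": 3.0, "z": 1.2}, {"x": -3.3, "y": 3.0, "z": 1.2}, {}, {}, {}]}}

```text
invalid input at $.increments[0]: expected keys x, y, z, wx, wy, wz, gripper
```

```bash
python3 - <<'E'
from h import *
go(O+CR@[0,-.055,.056+.173+.02],toolR())
w=grab('wrist')
im=cv2.convertScaleAbs(cv2.resize(w['color'],(800,600)),alpha=1.3)
for P in [(0,-.055,.056),(.056,-.115,.02),(-.056,.115,.02),(.056,.115,.02),(-.056,-.115,.02),(.034,-.105,.041),(.034,-.005,.041),(-.034,-.105,.041),(-.034,-.005,.041)]:
    u=proj(w,O+CR@P)[0]*1.5625; cv2.drawMarker(im,tuple(int(x) for x in u),(0,0,255),0,12,1)
cv2.imwrite('pics/w1.png',im)
E
```

```text
t 0.15 rot rad [-0.453  0.042 -0.176] then shift cm [-39.92  35.95  24.26] shift in cur axes [-31.59  49.39   6.07] F [-0.6 -0.   0.2]
```

View pics/w1.png

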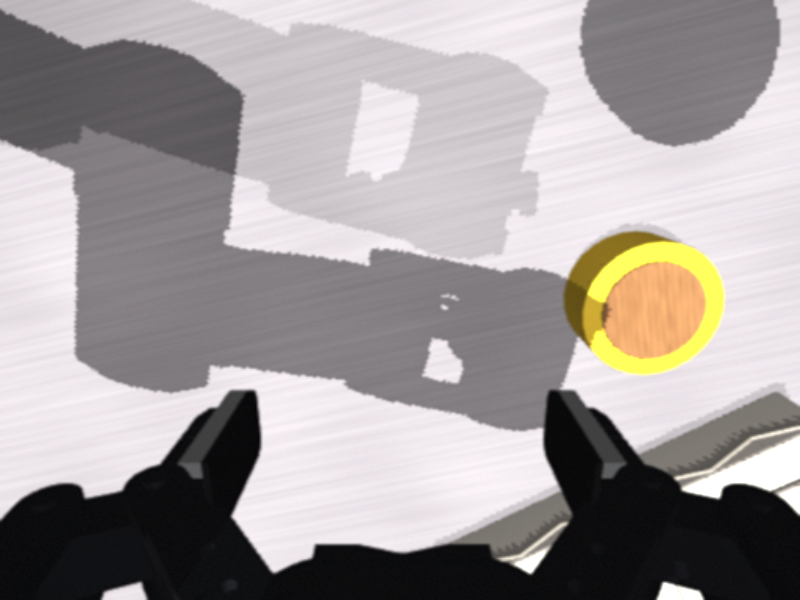

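The move was refused because each row needs all seven keys, so that picture only shows the start view: table, yellow tape roll and the gripper fingers. I'm resending with full rows.

Emit:
{"fn": "step_arm", "kwargs": {"increments": [{"x": 0, "y": 0, "z": 0, "wx": -0.113, "wy": 0.0105, "wz": -0.044, "gripper": 0}, {"x": 0, "y": 0, "z": 0, "wx": -0.113, "wy": 0.0105, "wz": -0.044, "gripper": 0}, {"x": 0, "y": 0, "z": 0, "wx": -0.113, "wy": 0.0105, "wz": -0.044, "gripper": 0}, {"x": 0, "y": 0, "z": 0, "wx": -0.113, "wy": 0.0105, "wz": -0.044, "gripper": 0}, {"x": -3.3, "y": 3, "z": 1.2, "wx": 0, "wy": 0, "wz": 0, "gripper": 0}, {"x": -3.3, "y": 3, "z": 1.2, "wx": 0, "wy": 0, "wz": 0, "gripper": 0}, {"x": -3.3, "y": 3, "z": 1.2, "wx": 0, "wy": 0, "wz": 0, "gripper": 0}, {"x": -3.3, "y": 3, "z": 1.2, "wx": 0, "wy": 0, "wz": 0, "gripper": 0}, {"x": -3.3, "y": 3, "z": 1.2, "wx": 0, "wy": 0, "wz": 0, "gripper": 0}, {"x": -3.3, "y": 3, "z": 1.2, "wx": 0, "wy": 0, "wz": 0, "gripper": 0}, {"x": -3.3, "y": 3, "z": 1.2, "wx": 0, "wy": 0, "wz": 0, "gripper": 0}, {"x": -3.3, "y": 3, "z": 1.2, "wx": 0, "wy": 0, "wz": 0, "gripper": 0}, {"x": -3.3, "y": 3, "z": 1.2, "wx": 0, "wy": 0, "wz": 0, "gripper": 0}, {"x": -3.3, "y": 3, "z": 1.2, "wx": 0, "wy": 0, "wz": 0, "gripper": 0}, {"x": -3.3, "y": 3, "z": 1.2, "wx": 0, "wy": 0, "wz": 0, "gripper": 0}, {"x": -3.3, "y": 3, "z": 1.2, "wx": 0, "wy": 0, "wz": 0, "gripper": 0}, {"x": 0, "y": 0, "z": 0, "wx": 0, "wy": 0, "wz": 0, "gripper": 0}, {"x": 0, "y": 0, "z": 0, "wx": 0, "wy": 0, "wz": 0, "gripper": 0}]}}

```text
time_s: 2.0
position: [0.492, 0.1188, 0.432]
tool_rot: [[0.054, 0.898, 0.436], [0.999, -0.05, -0.022], [0.001, 0.437, -0.9]]
ft_force: [-0.5, -0.6, -0.7]
grip_width: -0.0001
```

```bash
python3 - <<'E'
from h import *
go(O+CR@[0,-.055,.056+.173+.02],toolR())
w=grab('wrist')
im=cv2.convertScaleAbs(cv2.resize(w['color'],(800,600)),alpha=1.0)
for P in [(0,-.055,.056),(.056,-.115,.02),(-.056,.115,.02),(.056,.115,.02),(-.056,-.115,.02),(.034,-.105,.041),(.034,-.005,.041),(-.034,-.105,.041),(-.034,-.005,.041)]:
    u=proj(w,O+CR@P)[0]*1.5625; print(P,u.round()); cv2.drawMarker(im,tuple(int(x) for x in u),(0,0,255),0,12,1)
cv2.imwrite('pics/w2.png',im)
E
```

```text
t 2.0 rot rad [-0.002 -0.    -0.003] then shift cm [-0.24 -0.04  9.79] shift in cur axes [-0.24 -0.02  9.79] F [-0.5 -0.6 -0.7]
(0, -0.055, 0.056) [395. 292.]
(0.056, -0.115, 0.02) [305. 359.]
(-0.056, 0.115, 0.02) [684. 183.]
(0.056, 0.115, 0.02) [655. 358.]
(-0.056, -0.115, 0.02) [293. 184.]
(0.034, -0.105, 0.041) [313. 340.]
(0.034, -0.005, 0.041) [479. 339.]
(-0.034, -0.105, 0.041) [306. 227.]
(-0.034, -0.005, 0.041) [484. 226.]
```

View pics/w2.png

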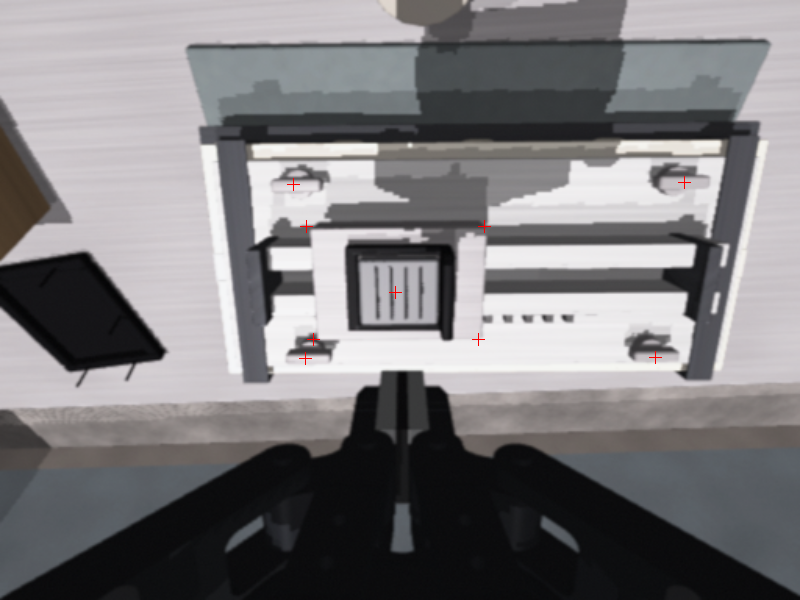

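The wrist view matches the fit to about 2 mm: the button is at (397,293) against a predicted (395,292), and the ribs run level. Next I approach and press.

Emit:
{"fn": "step_arm", "kwargs": {"increments": [{"x": 0.15, "y": 0, "z": 3.4, "wx": -0.002, "wy": 0, "wz": -0.003, "gripper": 0}, {"x": 0, "y": 0, "z": 3.4, "wx": 0, "wy": 0, "wz": 0, "gripper": 0}, {"x": 0, "y": 0, "z": 3.4, "wx": 0, "wy": 0, "wz": 0, "gripper": 0}, {"x": 0, "y": 0, "z": 0.8, "wx": 0, "wy": 0, "wz": 0, "gripper": 0}, {"x": 0, "y": 0, "z": 0.4, "wx": 0, "wy": 0, "wz": 0, "gripper": 0}, {"x": 0, "y": 0, "z": 0.2, "wx": 0, "wy": 0, "wz": 0, "gripper": 0}, {"x": 0, "y": 0, "z": 0, "wx": 0, "wy": 0, "wz": 0, "gripper": 0}]}}

```text
time_s: 2.75
position: [0.5424, 0.1188, 0.3295]
tool_rot: [[0.049, 0.896, 0.441], [0.999, -0.044, -0.022], [0.0, 0.442, -0.897]]
ft_force: [-0.4, 0.1, -0.4]
grip_width: 0.0001
```

Emit:
{"fn": "step_arm", "kwargs": {"increments": [{"x": 0, "y": 0, "z": 0.15, "wx": 0, "wy": 0, "wz": 0, "gripper": 0}, {"x": 0, "y": 0, "z": 0.15, "wx": 0, "wy": 0, "wz": 0, "gripper": 0}, {"x": 0, "y": 0, "z": 0, "wx": 0, "wy": 0, "wz": 0, "gripper": 0}]}}

```text
time_s: 3.05
position: [0.544, 0.1185, 0.3261]
tool_rot: [[0.05, 0.896, 0.44], [0.999, -0.045, -0.022], [0.0, 0.441, -0.898]]
ft_force: [-1.3, 0.6, 3.4]
grip_width: -0.0
```

Emit:
{"fn": "step_arm", "kwargs": {"increments": [{"x": 0, "y": 0, "z": 0.25, "wx": 0, "wy": 0, "wz": 0, "gripper": 0}, {"x": 0, "y": 0, "z": 0.25, "wx": 0, "wy": 0, "wz": 0, "gripper": 0}, {"x": 0, "y": 0, "z": 0, "wx": 0, "wy": 0, "wz": 0, "gripper": 0}]}}

```text
time_s: 3.35
position: [0.5461, 0.1184, 0.3218]
tool_rot: [[0.05, 0.896, 0.44], [0.999, -0.044, -0.022], [0.0, 0.441, -0.898]]
ft_force: [-5.6, -0.1, 9.7]
grip_width: -0.0001
```

Emit:
{"fn": "step_arm", "kwargs": {"increments": [{"x": 0.3, "y": 0, "z": 0, "wx": 0, "wy": 0, "wz": 0, "gripper": 0}, {"x": 0.3, "y": 0, "z": 0, "wx": 0, "wy": 0, "wz": 0, "gripper": 0}, {"x": 0.4, "y": 0, "z": 0, "wx": 0, "wy": 0, "wz": 0, "gripper": 0}, {"x": 0.5, "y": 0, "z": 0, "wx": 0, "wy": 0, "wz": 0, "gripper": 0}, {"x": 0.5, "y": 0, "z": 0, "wx": 0, "wy": 0, "wz": 0, "gripper": 0}, {"x": 0, "y": 0, "z": 0, "wx": 0, "wy": 0, "wz": 0, "gripper": 0}]}}

```text
time_s: 3.95
position: [0.5471, 0.1388, 0.3218]
tool_rot: [[0.049, 0.896, 0.44], [0.999, -0.044, -0.021], [0.0, 0.441, -0.898]]
ft_force: [-5.6, 2.0, 10.2]
grip_width: 0.0002
```

Emit:
{"fn": "step_arm", "kwargs": {"increments": [{"x": 0.7, "y": 0, "z": 0, "wx": 0, "wy": 0, "wz": 0, "gripper": 0}, {"x": 0.7, "y": 0, "z": 0, "wx": 0, "wy": 0, "wz": 0, "gripper": 0}, {"x": 0.7, "y": 0, "z": 0, "wx": 0, "wy": 0, "wz": 0, "gripper": 0}, {"x": 0.7, "y": 0, "z": 0, "wx": 0, "wy": 0, "wz": 0, "gripper": 0}]}}

```text
time_s: 4.35
position: [0.5484, 0.1665, 0.3218]
tool_rot: [[0.05, 0.897, 0.44], [0.999, -0.045, -0.022], [-0.0, 0.441, -0.898]]
ft_force: [-7.8, -0.9, 9.2]
grip_width: 0.0003
```

```bash
python3 - <<'E'
from h import *
t=grab('top');s=env.observe();print(np.round(s['ft_force'],1),CR.T@(np.array(s['position'])-O))
im=cv2.resize(t['color'][100:250,70:290],None,fx=3.6,fy=3.6,interpolation=cv2.INTER_CUBIC);cv2.imwrite('pics/t2.png',cv2.convertScaleAbs(im,alpha=1.4))
E
```

```text
[-6.7  1.3 10.9] [ 0.00042791 -0.00128297  0.22437272]
```

View pics/t2.png

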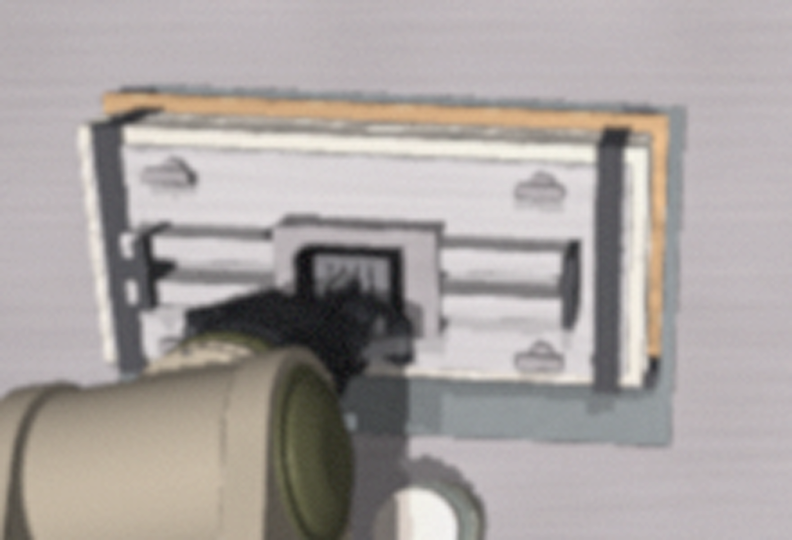

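The shutter is sliding: it has moved about 45 mm and its left edge is at crop column 277. I continue to the stop.

Emit:
{"fn": "step_arm", "kwargs": {"increments": [{"x": 0.7, "y": 0, "z": 0, "wx": 0, "wy": 0, "wz": 0, "gripper": 0}, {"x": 0.7, "y": 0, "z": 0, "wx": 0, "wy": 0, "wz": 0, "gripper": 0}, {"x": 0.7, "y": 0, "z": 0, "wx": 0, "wy": 0, "wz": 0, "gripper": 0}, {"x": 0.7, "y": 0, "z": 0, "wx": 0, "wy": 0, "wz": 0, "gripper": 0}, {"x": 0.7, "y": 0, "z": 0, "wx": 0, "wy": 0, "wz": 0, "gripper": 0}, {"x": 0.7, "y": 0, "z": 0, "wx": 0, "wy": 0, "wz": 0, "gripper": 0}, {"x": 0.7, "y": 0, "z": 0, "wx": 0, "wy": 0, "wz": 0, "gripper": 0}, {"x": 0.7, "y": 0, "z": 0, "wx": 0, "wy": 0, "wz": 0, "gripper": 0}, {"x": 0.7, "y": 0, "z": 0, "wx": 0, "wy": 0, "wz": 0, "gripper": 0}, {"x": 0.7, "y": 0, "z": 0, "wx": 0, "wy": 0, "wz": 0, "gripper": 0}, {"x": 0.4, "y": 0, "z": 0, "wx": 0, "wy": 0, "wz": 0, "gripper": 0}, {"x": 0, "y": 0, "z": 0, "wx": 0, "wy": 0, "wz": 0, "gripper": 0}]}}

```text
time_s: 5.6
position: [0.5519, 0.2409, 0.3219]
tool_rot: [[0.049, 0.897, 0.44], [0.999, -0.044, -0.021], [0.001, 0.44, -0.898]]
ft_force: [-8.1, 1.6, 10.6]
grip_width: -0.0
```

Emit:
{"fn": "step_arm", "kwargs": {"increments": [{"x": 0.25, "y": 0, "z": 0, "wx": 0, "wy": 0, "wz": 0, "gripper": 0}, {"x": 0.25, "y": 0, "z": 0, "wx": 0, "wy": 0, "wz": 0, "gripper": 0}, {"x": 0, "y": 0, "z": 0, "wx": 0, "wy": 0, "wz": 0, "gripper": 0}]}}

```text
time_s: 5.9
position: [0.5524, 0.2445, 0.322]
tool_rot: [[0.05, 0.897, 0.44], [0.999, -0.044, -0.024], [-0.002, 0.44, -0.898]]
ft_force: [-8.9, -7.2, 11.6]
grip_width: -0.0002
```

Emit:
{"fn": "step_arm", "kwargs": {"increments": [{"x": 0.2, "y": 0, "z": 0, "wx": 0, "wy": 0, "wz": 0, "gripper": 0}, {"x": 0, "y": 0, "z": 0, "wx": 0, "wy": 0, "wz": 0, "gripper": 0}]}}

```text
time_s: 6.1
position: [0.5526, 0.2463, 0.322]
tool_rot: [[0.05, 0.897, 0.44], [0.999, -0.044, -0.024], [-0.002, 0.44, -0.898]]
ft_force: [-8.4, -8.1, 11.6]
grip_width: 0.0001
```

Emit:
{"fn": "step_arm", "kwargs": {"increments": [{"x": 0, "y": 0, "z": -0.3, "wx": 0, "wy": 0, "wz": 0, "gripper": 0}, {"x": 0, "y": 0, "z": -0.3, "wx": 0, "wy": 0, "wz": 0, "gripper": 0}, {"x": 0, "y": 0, "z": -0.4, "wx": 0, "wy": 0, "wz": 0, "gripper": 0}, {"x": -0.4, "y": 0, "z": -1, "wx": 0, "wy": 0, "wz": 0, "gripper": 0}, {"x": 0, "y": 0, "z": -3, "wx": 0, "wy": 0, "wz": 0, "gripper": 0}, {"x": 0, "y": 0, "z": -4, "wx": 0, "wy": 0, "wz": 0, "gripper": 0}, {"x": -4, "y": 0, "z": -2, "wx": 0, "wy": 0, "wz": 0, "gripper": 0}, {"x": -4.5, "y": 0, "z": 0, "wx": 0, "wy": 0, "wz": 0, "gripper": 0}, {"x": 0, "y": 0, "z": 0, "wx": 0, "wy": 0, "wz": 0, "gripper": 0}, {"x": 0, "y": 0, "z": 0, "wx": 0, "wy": 0, "wz": 0, "gripper": 0}]}}

```text
time_s: 7.1
position: [0.4997, 0.16, 0.4202]
tool_rot: [[0.051, 0.897, 0.439], [0.999, -0.046, -0.022], [0.0, 0.44, -0.898]]
ft_force: [0.3, 0.7, -0.2]
grip_width: 0.0
```

```bash
python3 - <<'E'
from h import *
w=grab('wrist')
im=cv2.resize(w['color'],(800,600))
for P in [(0,.07,.056),(.056,-.115,.02),(-.056,.115,.02),(.034,.12,.041),(-.034,.02,.041),(0,-.055,0)]:
    u=proj(w,O+CR@P)[0]*1.5625; print(P,u.round()); cv2.drawMarker(im,tuple(int(x) for x in u),(0,0,255),0,12,1)
cv2.imwrite('pics/w3.png',im)
z=O[2]+.3
go(np.array([.5535,-.2285,.154+.155+.08]),np.c_[[0,1,0],[1,0,0],[0,0,-1]].astype(float))
E
```

```text
(0, 0.07, 0.056) [553. 298.]
(0.056, -0.115, 0.02) [235. 366.]
(-0.056, 0.115, 0.02) [623. 184.]
(0.034, 0.12, 0.041) [626. 346.]
(-0.034, 0.02, 0.041) [457. 229.]
(0, -0.055, 0) [331. 272.]
t 7.15 rot rad [ 0.455  0.011 -0.049] then shift cm [-38.93   5.37   3.09] shift in cur axes [-38.61   5.21   5.97] F [0.5 0.4 0.4]
```

View pics/w3.png

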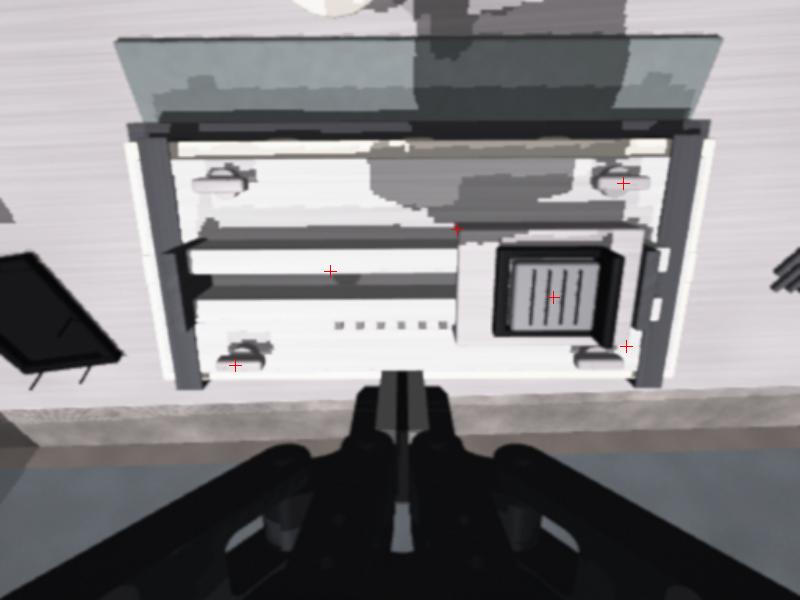

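```bash
python3 - <<'E'
from h import *
w=load('wrist')
g=cv2.resize(w['color'],(800,600)).mean(2)
for c in (250,300,420): print(c,[(r,int(g[r,c-3:c+3].mean())) for r in range(220,310,3)])
for y in (-.075,-.02):
  print(y,[(x,z,(proj(w,O+CR@[x,y,z])[0]*1.5625).round(1).tolist()) for x,z in [(-.02175,0),(-.02175,.032),(-.00775,.032),(.00775,.032),(.02175,.032)]])
print('hole',CR.T@(onplane(w,(346/1.5625,279/1.5625),O,CR[:,2])-O))
print([(P,(proj(w,O+CR@P)[0]*1.5625).round(0).tolist()) for P in [(-.034,.02,.041),(-.034,.12,.041),(.034,.02,.041),(.034,.12,.041),(.056,-.115,.02),(-.056,-.115,.02),(.056,.115,.02)]])
im=cv2.resize(w['color'][160:200,190:250],None,fx=12,fy=12,interpolation=cv2.INTER_CUBIC);cv2.imwrite('pics/w3c.png',cv2.convertScaleAbs(im,alpha=1.2))
E
```

```text
250 [(220, 229), (223, 228), (226, 188), (229, 107), (232, 107), (235, 109), (238, 103), (241, 78), (244, 77), (247, 74), (250, 195), (253, 242), (256, 243), (259, 243), (262, 244), (265, 245), (268, 247), (271, 245), (274, 162), (277, 105), (280, 110), (283, 109), (286, 83), (289, 77), (292, 77), (295, 76), (298, 98), (301, 226), (304, 244), (307, 243)]
300 [(220, 230), (223, 227), (226, 186), (229, 106), (232, 107), (235, 110), (238, 103), (241, 79), (244, 77), (247, 76), (250, 210), (253, 242), (256, 243), (259, 244), (262, 244), (265, 245), (268, 246), (271, 244), (274, 157), (277, 108), (280, 112), (283, 111), (286, 83), (289, 77), (292, 77), (295, 76), (298, 107), (301, 235), (304, 243), (307, 244)]
420 [(220, 227), (223, 225), (226, 186), (229, 108), (232, 107), (235, 109), (238, 97), (241, 76), (244, 76), (247, 94), (250, 228), (253, 241), (256, 242), (259, 243), (262, 243), (265, 243), (268, 241), (271, 225), (274, 126), (277, 117), (280, 117), (283, 113), (286, 78), (289, 76), (292, 77), (295, 75), (298, 137), (301, 241), (304, 242), (307, 243)]
-0.075 [(-0.02175, 0, [297.0, 237.9]), (-0.02175, 0.032, [285.5, 248.2]), (-0.00775, 0.032, [287.3, 272.5]), (0.00775, 0.032, [289.2, 298.4]), (0.02175, 0.032, [290.8, 321.2])]
-0.02 [(-0.02175, 0, [385.3, 237.8]), (-0.02175, 0.032, [383.6, 248.2]), (-0.00775, 0.032, [383.9, 272.4]), (0.00775, 0.032, [384.2, 298.4]), (0.02175, 0.032, [384.4, 321.1])]
hole [ 4.76833014e-03 -4.54196826e-02  5.61717203e-17]
[((-0.034, 0.02, 0.041), [457.0, 229.0]), ((-0.034, 0.12, 0.041), [644.0, 229.0]), ((0.034, 0.02, 0.041), [453.0, 346.0]), ((0.034, 0.12, 0.041), [626.0, 346.0]), ((0.056, -0.115, 0.02), [235.0, 366.0]), ((-0.056, -0.115, 0.02), [215.0, 184.0]), ((0.056, 0.115, 0.02), [599.0, 365.0])]
```

View pics/w3c.png

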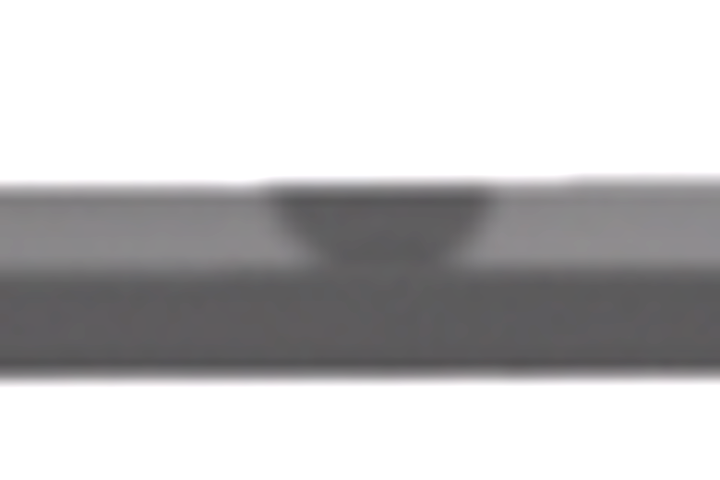

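Emit:
{"fn": "step_arm", "kwargs": {"increments": [{"x": -3.2, "y": 0, "z": 0, "wx": 0, "wy": 0, "wz": 0, "gripper": 5}, {"x": -3.2, "y": 0, "z": 0, "wx": 0.114, "wy": 0.003, "wz": -0.012, "gripper": 5}, {"x": -3.2, "y": 0, "z": 0, "wx": 0.114, "wy": 0.003, "wz": -0.012, "gripper": 5}, {"x": -3.2, "y": 0, "z": 0, "wx": 0.114, "wy": 0.003, "wz": -0.012, "gripper": 5}, {"x": -3.2, "y": 0, "z": 0, "wx": 0.113, "wy": 0.003, "wz": -0.012, "gripper": 5}, {"x": -3.8, "y": 0.9, "z": 0.5, "wx": 0, "wy": 0, "wz": 0, "gripper": 5}, {"x": -3.8, "y": 0.9, "z": 0.5, "wx": 0, "wy": 0, "wz": 0, "gripper": 5}, {"x": -3.8, "y": 0.9, "z": 0.5, "wx": 0, "wy": 0, "wz": 0, "gripper": 5}, {"x": -3.8, "y": 0.9, "z": 0.5, "wx": 0, "wy": 0, "wz": 0, "gripper": 5}, {"x": -3.8, "y": 0.9, "z": 0.5, "wx": 0, "wy": 0, "wz": 0, "gripper": 5}, {"x": -3.8, "y": 0.9, "z": 0.5, "wx": 0, "wy": 0, "wz": 0, "gripper": 5}, {"x": 0, "y": 0, "z": 0, "wx": 0, "wy": 0, "wz": 0, "gripper": 5}, {"x": 0, "y": 0, "z": 0, "wx": 0, "wy": 0, "wz": 0, "gripper": 5}]}}

```text
time_s: 8.45
position: [0.5489, -0.227, 0.3889]
tool_rot: [[0.0, 1.0, -0.001], [1.0, -0.0, 0.002], [0.002, -0.001, -1.0]]
ft_force: [0.6, 0.1, -0.3]
grip_width: 0.0498
```

```bash
python3 - <<'E'
from h import *
go(np.array([.5535,-.2285,.154+.155]),np.c_[[0,1,0],[1,0,0],[0,0,-1]].astype(float))
w=grab('wrist')
im=cv2.resize(w['color'],(800,600))
for P in [(.5535,-.2285,.163),(.5935,-.2285,.163),(.5135,-.2285,.163)]:
    u=proj(w,P)[0]*1.5625; print(P,u.round()); cv2.drawMarker(im,tuple(int(x) for x in u),(0,0,255),0,12,1)
cv2.imwrite('pics/w4.png',im)
E
```

```text
t 8.45 rot rad [-0.001 -0.002 -0.   ] then shift cm [-0.15  0.46  7.99] shift in cur axes [-0.17  0.47  7.99] F [ 0.6  0.1 -0.3]
(0.5535, -0.2285, 0.163) [395. 346.]
(0.5935, -0.2285, 0.163) [395. 427.]
(0.5135, -0.2285, 0.163) [394. 254.]
```

View pics/w4.png

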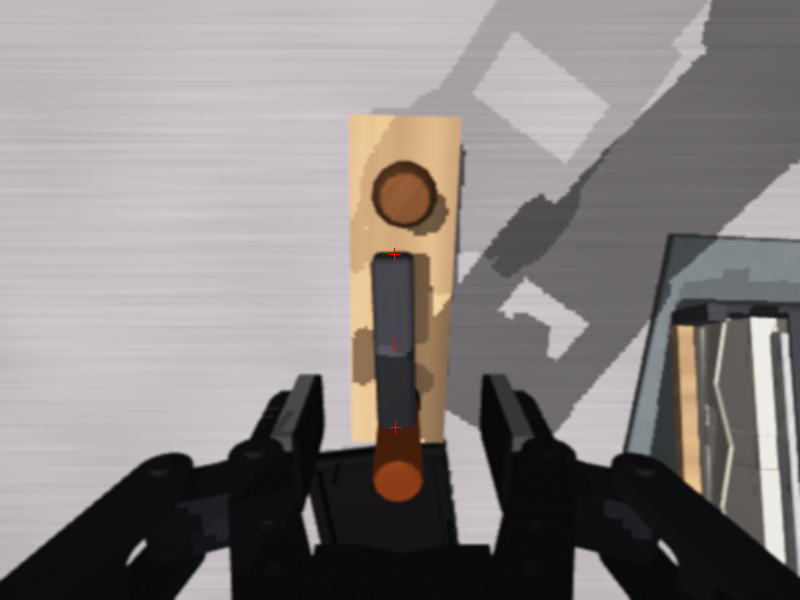

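The rod's bar runs (392,255) to (397,427), matching the prediction, with the file and scraper beyond its ends. I descend and grip.

Emit:
{"fn": "step_arm", "kwargs": {"increments": [{"x": -0.1, "y": 0.2, "z": 1.6, "wx": 0, "wy": 0, "wz": 0, "gripper": 5}, {"x": -0.1, "y": 0.3, "z": 2, "wx": 0, "wy": 0, "wz": 0, "gripper": 5}, {"x": 0, "y": 0, "z": 2, "wx": 0, "wy": 0, "wz": 0, "gripper": 5}, {"x": 0, "y": 0, "z": 1.4, "wx": 0, "wy": 0, "wz": 0, "gripper": 5}, {"x": 0, "y": 0, "z": 1.0, "wx": 0, "wy": 0, "wz": 0, "gripper": 5}, {"x": 0, "y": 0, "z": 0, "wx": 0, "wy": 0, "wz": 0, "gripper": 5}, {"x": 0, "y": 0, "z": 0, "wx": 0, "wy": 0, "wz": 0, "gripper": 0}, {"x": 0, "y": 0, "z": 0, "wx": 0, "wy": 0, "wz": 0, "gripper": 0}, {"x": 0, "y": 0, "z": 0, "wx": 0, "wy": 0, "wz": 0, "gripper": 0}, {"x": 0, "y": 0, "z": 0, "wx": 0, "wy": 0, "wz": 0, "gripper": 0}, {"x": 0, "y": 0, "z": 0, "wx": 0, "wy": 0, "wz": 0, "gripper": 0}, {"x": 0, "y": 0, "z": 0, "wx": 0, "wy": 0, "wz": 0, "gripper": 0}], "newtons": 80}}

```text
time_s: 9.7
position: [0.5533, -0.2292, 0.3109]
tool_rot: [[0.001, 1.0, 0.002], [1.0, -0.001, 0.0], [0.0, 0.002, -1.0]]
ft_force: [-0.9, 0.8, 5.8]
grip_width: 0.017
```

Emit:
{"fn": "step_arm", "kwargs": {"increments": [{"x": 0, "y": 0, "z": -1, "wx": 0, "wy": 0, "wz": 0, "gripper": 0}, {"x": 0, "y": 0, "z": -2.5, "wx": 0, "wy": 0, "wz": 0, "gripper": 0}, {"x": 0, "y": 0, "z": -3, "wx": 0, "wy": 0, "wz": 0, "gripper": 0}, {"x": 0, "y": 0, "z": -3.5, "wx": 0, "wy": 0, "wz": 0, "gripper": 0}, {"x": 0, "y": 0, "z": -4, "wx": 0, "wy": 0, "wz": 0, "gripper": 0}, {"x": 0, "y": 0, "z": -3, "wx": 0, "wy": 0, "wz": 0, "gripper": 0}, {"x": 0, "y": 0, "z": -2, "wx": 0, "wy": 0, "wz": 0, "gripper": 0}, {"x": 0, "y": 0, "z": 0, "wx": 0, "wy": 0, "wz": 0, "gripper": 0}]}}

```text
time_s: 10.5
position: [0.5527, -0.2291, 0.5029]
tool_rot: [[0.001, 1.0, 0.005], [1.0, -0.001, -0.002], [-0.002, 0.005, -1.0]]
ft_force: [-0.3, 0.6, -1.9]
grip_width: 0.0164
```

```bash
python3 - <<'E'
from h import *
go(O+CR@[.0006,-.060,.08+.2959],toolR())
E
```

```text
t 10.5 rot rad [-0.449 -0.009  0.051] then shift cm [ 3.369e+01 -1.016e+01  3.000e-02] shift in cur axes [34.12 -7.4   4.36] F [-0.3  0.6 -1.9]
```

Emit:
{"fn": "step_arm", "kwargs": {"increments": [{"x": 0, "y": 0, "z": 0, "wx": -0.1, "wy": -0.002, "wz": 0.01, "gripper": 0}, {"x": 1.5, "y": -0.5, "z": 0, "wx": -0.1, "wy": -0.002, "wz": 0.01, "gripper": 0}, {"x": 2.5, "y": -0.7, "z": 0, "wx": -0.1, "wy": -0.002, "wz": 0.01, "gripper": 0}, {"x": 3, "y": -0.9, "z": 0, "wx": -0.1, "wy": -0.002, "wz": 0.01, "gripper": 0}, {"x": 3, "y": -0.9, "z": 0, "wx": -0.049, "wy": -0.001, "wz": 0.011, "gripper": 0}, {"x": 3, "y": -0.9, "z": 0, "wx": 0, "wy": 0, "wz": 0, "gripper": 0}, {"x": 3, "y": -0.9, "z": 0, "wx": 0, "wy": 0, "wz": 0, "gripper": 0}, {"x": 3, "y": -0.9, "z": 0, "wx": 0, "wy": 0, "wz": 0, "gripper": 0}, {"x": 3, "y": -0.9, "z": 0, "wx": 0, "wy": 0, "wz": 0, "gripper": 0}, {"x": 3, "y": -0.9, "z": 0, "wx": 0, "wy": 0, "wz": 0, "gripper": 0}, {"x": 3, "y": -0.9, "z": 0, "wx": 0, "wy": 0, "wz": 0, "gripper": 0}, {"x": 2.5, "y": -0.8, "z": 0, "wx": 0, "wy": 0, "wz": 0, "gripper": 0}, {"x": 1.5, "y": -0.6, "z": 0, "wx": 0, "wy": 0, "wz": 0, "gripper": 0}, {"x": 0.7, "y": -0.4, "z": 0, "wx": 0, "wy": 0, "wz": 0, "gripper": 0}, {"x": 0, "y": 0, "z": 0, "wx": 0, "wy": 0, "wz": 0, "gripper": 0}, {"x": 0, "y": 0, "z": 0, "wx": 0, "wy": 0, "wz": 0, "gripper": 0}]}}

```text
time_s: 12.1
position: [0.4744, 0.1011, 0.4611]
tool_rot: [[0.052, 0.9, 0.433], [0.999, -0.049, -0.019], [0.004, 0.434, -0.901]]
ft_force: [-1.0, -0.2, -1.0]
grip_width: 0.0164
```

```bash
python3 - <<'E'
from h import *
go(O+CR@[.0006,-.060,.06+.2959],toolR())
ob=env.observe();p=np.array(ob['position']);T=np.array(ob['tool_rot'])
tip=p+T[:,2]*.2959; print('tip cover mm',(CR.T@(tip-O)*1000).round(1))
C=np.zeros((600,800,3),np.uint8)
s=grab('scene');w=grab('wrist');t=grab('top')
u=proj(s,[tip,tip-T[:,2]*.13]);print('scene',u.round(1).tolist())
ut=proj(t,[tip,tip-T[:,2]*.13]);print('top',ut.round(1).tolist());uw=proj(w,[tip]);print('wrist',uw.round(1).tolist())
def crop(im,u,k,S,W,H):
    x0,y0=int(u[0])-W//2,int(u[1])-H//2
    c=cv2.resize(im['color'][max(y0,0):y0+H,max(x0,0):x0+W],None,fx=S,fy=S,interpolation=cv2.INTER_CUBIC);print('off',x0,y0,S);return c
a=crop(s,u.mean(0),0,5,80,120);C[:a.shape[0],:a.shape[1]]=a
b=cv2.resize(w['color'],(400,300));C[:300,400:800]=b
d=crop(t,ut.mean(0),0,3.5,110,80);C[310:310+d.shape[0],405:405+d.shape[1]]=d[:290,:395]
cv2.imwrite('pics/c5.png',cv2.convertScaleAbs(C,alpha=1.3))
E
```

```text
t 12.1 rot rad [-0.005 -0.004 -0.002] then shift cm [1.12 0.24 2.45] shift in cur axes [1.11 0.25 2.46] F [-1.  -0.2 -1. ]
tip cover mm [ -3.4 -70.1  84.5]
scene [[278.1, 134.2], [257.9, 81.1]]
top [[193.6, 187.4], [179.1, 211.3]]
wrist [[256.2, 185.0]]
off 227 47 5
off 131 159 3.5
```

View pics/c5.png

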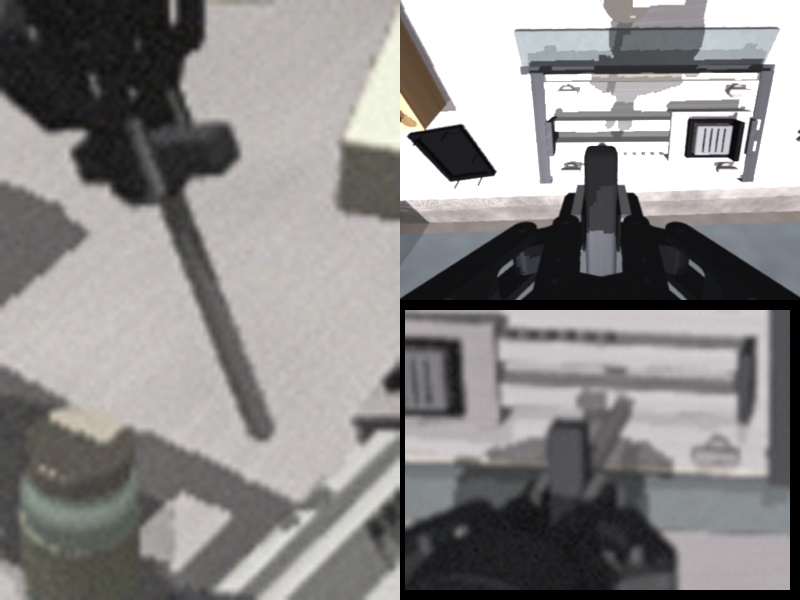

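```bash
python3 - <<'E'
from h import *
from scipy.optimize import least_squares
ob=env.observe();p=np.array(ob['position']);T=np.array(ob['tool_rot'])
s=load('scene');g=cv2.cvtColor(s['color'],6).astype(float)
pts=[]
def P(L,a,b,dx=0): # point L ahead of TCP on rod axis
    return p+T@np.array([dx,a+b*(L-.157),L])
for L in np.arange(.185,.288,.004):
    u=proj(s,P(L,0,0))[0];v=int(round(u[1]));
    row=g[v,int(u[0])-9:int(u[0])+10]; bg=np.percentile(row,75)
    # nearest dark blob
    wgt=np.clip(bg-12-row,0,None); m=np.zeros_like(row); 
    k=8+np.argmax(wgt[8:12]) 
    l=r=k
    while l>0 and wgt[l-1]>0:l-=1
    while r<18 and wgt[r+1]>0:r+=1
    x=int(u[0])-9+np.arange(l,r+1); pts.append((L,(x*wgt[l:r+1]).sum()/wgt[l:r+1].sum(),v,r-l+1))
pts=np.array(pts)
for q in pts[::4]: print(q.round(2), proj(s,P(q[0],0,0))[0].round(1))
def res(x):
    o=[]
    A=proj(s,P(.17,*x))[0];B=proj(s,P(.296,*x))[0]
    f=(pts[:,2]-A[1])/(B[1]-A[1]); return A[0]+f*(B[0]-A[0])-pts[:,1]
r=least_squares(res,[0,0],loss='soft_l1',f_scale=.3);print('a mm',r.x[0]*1e3,'tilt deg',np.degrees(r.x[1]),'tip off mm',1e3*(r.x[0]+r.x[1]*.139),np.abs(r.fun).round(1).tolist())
E
```

```text
[1.8000e-01 2.6187e+02 8.9000e+01 7.0000e+00] [261.   89.3]
[2.0000e-01 2.6448e+02 9.6000e+01 8.0000e+00] [263.6  96.1]
[2.2000e-01 2.6729e+02 1.0300e+02 7.0000e+00] [266.1 102.7]
[2.3000e-01 2.6952e+02 1.0900e+02 6.0000e+00] [268.6 109.3]
[2.5000e-01 2.7216e+02 1.1600e+02 7.0000e+00] [271.1 115.8]
[2.7000e-01 2.7453e+02 1.2200e+02 7.0000e+00] [273.5 122.2]
[  0.28 276.83 128.     7.  ] [275.9 128.5]
a mm 2.5985140286515906 tilt deg 0.3075491624587993 tip off mm 3.344630652686912 [0.0, 0.2, 0.1, 0.2, 0.1, 0.1, 0.1, 0.0, 0.1, 0.1, 0.0, 0.1, 0.0, 0.1, 0.0, 0.0, 0.1, 0.2, 0.2, 0.0, 0.0, 0.0, 0.0, 0.1, 0.0, 0.1]
```

```bash
python3 - <<'E'
from h import *
from scipy.ndimage import map_coordinates as mc
xs=np.arange(-.036,.037,.002)
for n in ('scene','top','wrist'):
    s=load(n);g=cv2.cvtColor(s['color'],6).astype(float)
    v=0
    for y in (np.arange(-.11,-.09,.003) if n=='scene' else np.arange(-.02,.0,.003)):
        u=proj(s,[O+CR@[x,y,.032] for x in xs]); v=v+mc(g,[u[:,1],u[:,0]],order=1)/7
    print(n,[(int(round(x*1e3)),int(k)) for x,k in zip(xs,v)], np.linalg.norm(u[-1]-u[0])/72)
E
```

```text
scene [(-36, 77), (-34, 77), (-32, 76), (-30, 75), (-28, 75), (-26, 75), (-24, 78), (-22, 85), (-20, 102), (-18, 127), (-16, 146), (-14, 157), (-12, 161), (-10, 163), (-8, 164), (-6, 156), (-4, 135), (-2, 111), (0, 96), (2, 91), (4, 91), (6, 93), (8, 101), (10, 118), (12, 136), (14, 150), (16, 157), (18, 161), (20, 164), (22, 163), (24, 149), (26, 126), (28, 105), (30, 94), (32, 91), (34, 91), (36, 91)] 0.3354647570674667
top [(-36, 96), (-34, 99), (-32, 104), (-30, 114), (-28, 126), (-26, 134), (-24, 136), (-22, 139), (-20, 145), (-18, 151), (-16, 153), (-14, 153), (-12, 151), (-10, 140), (-8, 118), (-6, 98), (-4, 89), (-2, 90), (0, 99), (2, 116), (4, 132), (6, 141), (8, 146), (10, 152), (12, 153), (14, 153), (16, 153), (18, 152), (20, 140), (22, 112), (24, 83), (26, 72), (28, 83), (30, 116), (32, 144), (34, 154), (36, 155)] 0.4306181808487193
wrist [(-36, 227), (-34, 180), (-32, 109), (-30, 107), (-28, 108), (-26, 82), (-24, 74), (-22, 136), (-20, 242), (-18, 244), (-16, 245), (-14, 245), (-12, 244), (-10, 244), (-8, 202), (-6, 115), (-4, 116), (-2, 116), (0, 99), (2, 75), (4, 75), (6, 74), (8, 184), (10, 244), (12, 245), (14, 245), (16, 245), (18, 244), (20, 243), (22, 205), (24, 194), (26, 218), (28, 243), (30, 246), (32, 246), (34, 244), (36, 243)] 0.9343728722527909
```

Emit:
{"fn": "step_arm", "kwargs": {"increments": [{"x": 0.6, "y": 0.1, "z": 1.2, "wx": -0.005, "wy": -0.004, "wz": -0.002, "gripper": 0}, {"x": 0.5, "y": 0.1, "z": 1.5, "wx": 0, "wy": 0, "wz": 0, "gripper": 0}, {"x": 0, "y": 0, "z": 1.2, "wx": 0, "wy": 0, "wz": 0, "gripper": 0}, {"x": 0, "y": 0, "z": 0.6, "wx": 0, "wy": 0, "wz": 0, "gripper": 0}, {"x": 0, "y": 0, "z": 0, "wx": 0, "wy": 0, "wz": 0, "gripper": 0}, {"x": 0, "y": 0, "z": 0, "wx": 0, "wy": 0, "wz": 0, "gripper": 0}]}}

```text
time_s: 12.85
position: [0.4964, 0.1114, 0.4221]
tool_rot: [[0.052, 0.897, 0.439], [0.999, -0.047, -0.023], [0.0, 0.439, -0.898]]
ft_force: [0.6, 0.5, -1.1]
grip_width: 0.0164
```

```bash
cat >> h.py <<'E'
def tipc():
    ob=env.observe();p=np.array(ob['position']);T=np.array(ob['tool_rot'])
    print('t',round(ob['time_s'],2),'tip cover mm',(CR.T@(p+T[:,2]*.2959-O)*1000).round(1),'F cover',(CR.T@np.array(ob['ft_force'])).round(1),'roterr',Ro.from_matrix(T.T@toolR()).as_rotvec().round(3),'w',round(ob['grip_width'],4))
E
python3 -c "
from h import *
tipc()"
```

```text
t 12.85 tip cover mm [  0.6 -59.7  40.1] F cover [ 0.   0.5 -1.2] roterr [ 0.001 -0.     0.   ] w 0.0164
```

Emit:
{"fn": "step_arm", "kwargs": {"increments": [{"x": 0, "y": 0, "z": 0.4, "wx": 0, "wy": 0, "wz": 0, "gripper": 0}, {"x": 0, "y": 0, "z": 0.3, "wx": 0, "wy": 0, "wz": 0, "gripper": 0}, {"x": 0, "y": 0, "z": 0.3, "wx": 0, "wy": 0, "wz": 0, "gripper": 0}, {"x": 0, "y": 0, "z": 0.3, "wx": 0, "wy": 0, "wz": 0, "gripper": 0}, {"x": 0, "y": 0, "z": 0, "wx": 0, "wy": 0, "wz": 0, "gripper": 0}]}}

```text
time_s: 13.35
position: [0.5021, 0.1112, 0.4098]
tool_rot: [[0.052, 0.898, 0.438], [0.999, -0.046, -0.023], [0.0, 0.438, -0.899]]
ft_force: [0.5, 0.4, -0.4]
grip_width: 0.0168
```

```bash
python3 -c "
from h import *
tipc()"
```

```text
t 13.35 tip cover mm [  0.  -59.6  26.5] F cover [ 0.2  0.4 -0.6] roterr [-0. -0.  0.] w 0.0168
```

Emit:
{"fn": "step_arm", "kwargs": {"increments": [{"x": 0, "y": 0, "z": 0.6, "wx": 0, "wy": 0, "wz": 0, "gripper": 0}, {"x": 0, "y": 0, "z": 0.6, "wx": 0, "wy": 0, "wz": 0, "gripper": 0}, {"x": 0, "y": 0, "z": 0.5, "wx": 0, "wy": 0, "wz": 0, "gripper": 0}, {"x": 0, "y": 0, "z": 0.4, "wx": 0, "wy": 0, "wz": 0, "gripper": 0}, {"x": 0, "y": 0, "z": 0.2, "wx": 0, "wy": 0, "wz": 0, "gripper": 0}, {"x": 0, "y": 0, "z": 0, "wx": 0, "wy": 0, "wz": 0, "gripper": 0}]}}

```text
time_s: 13.95
position: [0.5122, 0.1107, 0.3893]
tool_rot: [[0.052, 0.898, 0.438], [0.999, -0.046, -0.022], [0.0, 0.438, -0.899]]
ft_force: [-0.6, 0.6, -1.2]
grip_width: 0.0167
```

```bash
python3 -c "
from h import *
tipc()"
```

```text
t 13.95 tip cover mm [  0.2 -59.6   3.6] F cover [-1.1  0.5 -0.8] roterr [ 0. -0.  0.] w 0.0167
```

Inside the channel and free of contact. Next I touch the floor.

Emit:
{"fn": "step_arm", "kwargs": {"increments": [{"x": 0, "y": 0, "z": 0.2, "wx": 0, "wy": 0, "wz": 0, "gripper": 0}, {"x": 0, "y": 0, "z": 0.2, "wx": 0, "wy": 0, "wz": 0, "gripper": 0}, {"x": 0, "y": 0, "z": 0, "wx": 0, "wy": 0, "wz": 0, "gripper": 0}]}}

```text
time_s: 14.25
position: [0.5138, 0.1107, 0.386]
tool_rot: [[0.051, 0.897, 0.438], [0.999, -0.046, -0.022], [0.0, 0.439, -0.898]]
ft_force: [0.8, 0.4, -1.7]
grip_width: 0.0168
```

Emit:
{"fn": "step_arm", "kwargs": {"increments": [{"x": 0, "y": 0, "z": 0.15, "wx": 0, "wy": 0, "wz": 0, "gripper": 0}, {"x": 0, "y": 0, "z": 0, "wx": 0, "wy": 0, "wz": 0, "gripper": 0}]}}

```text
time_s: 14.45
position: [0.5142, 0.1107, 0.3859]
tool_rot: [[0.051, 0.897, 0.44], [0.999, -0.046, -0.023], [0.0, 0.44, -0.898]]
ft_force: [-7.0, -0.1, 8.7]
grip_width: 0.0168
```

```bash
python3 -c "
from h import *
tipc()"
```

```text
t 14.45 tip cover mm [  1.1 -59.5  -0.3] F cover [-2.5 -0.4 10.9] roterr [ 0.002 -0.     0.001] w 0.0168
```

Emit:
{"fn": "step_arm", "kwargs": {"increments": [{"x": 0.15, "y": 0, "z": 0, "wx": 0, "wy": 0, "wz": 0, "gripper": 0}, {"x": 0.15, "y": 0, "z": 0, "wx": 0, "wy": 0, "wz": 0, "gripper": 0}, {"x": 0.15, "y": 0, "z": 0, "wx": 0, "wy": 0, "wz": 0, "gripper": 0}, {"x": 0.15, "y": 0, "z": 0, "wx": 0, "wy": 0, "wz": 0, "gripper": 0}, {"x": 0, "y": 0, "z": 0, "wx": 0, "wy": 0, "wz": 0, "gripper": 0}]}}

```text
time_s: 14.95
position: [0.5145, 0.1157, 0.3859]
tool_rot: [[0.052, 0.897, 0.44], [0.999, -0.045, -0.026], [-0.004, 0.44, -0.898]]
ft_force: [-7.0, -8.4, 9.1]
grip_width: 0.0164
```

```bash
python3 -c "
from h import *
tipc()"
```

```text
t 14.95 tip cover mm [  1.2 -55.5  -0.3] F cover [-1.9 -8.8 11.1] roterr [0.002 0.003 0.002] w 0.0164
```

Emit:
{"fn": "step_arm", "kwargs": {"increments": [{"x": 0.15, "y": 0, "z": 0, "wx": 0, "wy": 0, "wz": 0, "gripper": 0}, {"x": 0.15, "y": 0, "z": 0, "wx": 0, "wy": 0, "wz": 0, "gripper": 0}, {"x": 0, "y": 0, "z": 0, "wx": 0, "wy": 0, "wz": 0, "gripper": 0}]}}

```text
time_s: 15.25
position: [0.5148, 0.1195, 0.3848]
tool_rot: [[0.052, 0.897, 0.438], [0.999, -0.047, -0.023], [-0.0, 0.439, -0.899]]
ft_force: [-0.4, 0.1, -1.0]
grip_width: 0.0166
```

```bash
python3 -c "
from h import *
tipc()"
```

```text
t 15.25 tip cover mm [  0.3 -50.8  -1.3] F cover [-0.8  0.1 -0.7] roterr [ 0.001 -0.     0.   ] w 0.0166
```

The tip has dropped: the contact force is gone and it sits below the plate face at y = -50.8, consistent with the vent seen at about -45. I move towards its centre and go down.

Emit:
{"fn": "step_arm", "kwargs": {"increments": [{"x": 0.25, "y": 0, "z": 0.1, "wx": 0, "wy": 0, "wz": 0, "gripper": 0}, {"x": 0.25, "y": 0, "z": 0.1, "wx": 0, "wy": 0, "wz": 0, "gripper": 0}, {"x": 0, "y": 0, "z": 0.2, "wx": 0, "wy": 0, "wz": 0, "gripper": 0}, {"x": 0, "y": 0, "z": 0.3, "wx": 0, "wy": 0, "wz": 0, "gripper": 0}, {"x": 0, "y": 0, "z": 0, "wx": 0, "wy": 0, "wz": 0, "gripper": 0}]}}

```text
time_s: 15.75
position: [0.5184, 0.1245, 0.3778]
tool_rot: [[0.052, 0.898, 0.437], [0.999, -0.046, -0.022], [0.0, 0.438, -0.899]]
ft_force: [0.9, -0.3, -1.1]
grip_width: 0.0166
```

```bash
python3 -c "
from h import *
tipc()"
```

```text
t 15.75 tip cover mm [ -0.1 -45.5  -9.1] F cover [ 0.4 -0.3 -1.4] roterr [-0. -0.  0.] w 0.0166
```

Emit:
{"fn": "step_arm", "kwargs": {"increments": [{"x": 0, "y": 0, "z": 0.6, "wx": 0, "wy": 0, "wz": 0, "gripper": 0}, {"x": 0, "y": 0, "z": 0.7, "wx": 0, "wy": 0, "wz": 0, "gripper": 0}, {"x": 0, "y": 0, "z": 0.7, "wx": 0, "wy": 0, "wz": 0, "gripper": 0}, {"x": 0, "y": 0, "z": 0.6, "wx": 0, "wy": 0, "wz": 0, "gripper": 0}, {"x": 0, "y": 0, "z": 0.4, "wx": 0, "wy": 0, "wz": 0, "gripper": 0}, {"x": 0, "y": 0, "z": 0.2, "wx": 0, "wy": 0, "wz": 0, "gripper": 0}, {"x": 0, "y": 0, "z": 0, "wx": 0, "wy": 0, "wz": 0, "gripper": 0}]}}

```text
time_s: 16.45
position: [0.5324, 0.1237, 0.3494]
tool_rot: [[0.052, 0.897, 0.438], [0.999, -0.046, -0.022], [0.0, 0.439, -0.899]]
ft_force: [-0.7, -0.0, -1.0]
grip_width: 0.0166
```

Emit:
{"fn": "step_arm", "kwargs": {"increments": [{"x": 0, "y": 0, "z": 0.2, "wx": 0, "wy": 0, "wz": 0, "gripper": 0}, {"x": 0, "y": 0, "z": 0.2, "wx": 0, "wy": 0, "wz": 0, "gripper": 0}, {"x": 0, "y": 0, "z": 0.15, "wx": 0, "wy": 0, "wz": 0, "gripper": 0}, {"x": 0, "y": 0, "z": 0, "wx": 0, "wy": 0, "wz": 0, "gripper": 0}]}}

```text
time_s: 16.85
position: [0.5345, 0.1237, 0.3455]
tool_rot: [[0.051, 0.897, 0.439], [0.999, -0.046, -0.022], [0.0, 0.44, -0.898]]
ft_force: [-4.8, 0.8, 5.5]
grip_width: 0.0168
```

```bash
python3 -c "
from h import *
tipc()"
```

```text
t 16.85 tip cover mm [  0.8 -45.5 -45.2] F cover [-1.9  0.5  7.1] roterr [ 0.002 -0.     0.001] w 0.0168
```

Fully home at -45.2 mm with 7 N of floor contact. I release and back away.

Emit:
{"fn": "step_arm", "kwargs": {"increments": [{"x": 0, "y": 0, "z": 0, "wx": 0, "wy": 0, "wz": 0, "gripper": 5}, {"x": 0, "y": 0, "z": 0, "wx": 0, "wy": 0, "wz": 0, "gripper": 5}, {"x": 0, "y": 0, "z": 0, "wx": 0, "wy": 0, "wz": 0, "gripper": 5}, {"x": 0, "y": 0, "z": 0, "wx": 0, "wy": 0, "wz": 0, "gripper": 5}, {"x": 0, "y": 0, "z": -0.5, "wx": 0, "wy": 0, "wz": 0, "gripper": 5}, {"x": 0, "y": 0, "z": -1.5, "wx": 0, "wy": 0, "wz": 0, "gripper": 5}, {"x": 0, "y": 0, "z": -3, "wx": 0, "wy": 0, "wz": 0, "gripper": 5}, {"x": 0, "y": 0, "z": -4, "wx": 0, "wy": 0, "wz": 0, "gripper": 5}, {"x": 0, "y": 0, "z": -4, "wx": 0, "wy": 0, "wz": 0, "gripper": 5}, {"x": 0, "y": 0, "z": -3, "wx": 0, "wy": 0, "wz": 0, "gripper": 5}, {"x": 0, "y": -3, "z": 0, "wx": 0, "wy": 0, "wz": 0, "gripper": 5}, {"x": 0, "y": -3, "z": 0, "wx": 0, "wy": 0, "wz": 0, "gripper": 5}, {"x": 0, "y": 0, "z": 0, "wx": 0, "wy": 0, "wz": 0, "gripper": 5}, {"x": 0, "y": 0, "z": 0, "wx": 0, "wy": 0, "wz": 0, "gripper": 5}]}}

```text
time_s: 18.25
position: [0.4103, 0.13, 0.4633]
tool_rot: [[0.051, 0.896, 0.44], [0.999, -0.046, -0.022], [0.0, 0.441, -0.898]]
ft_force: [0.4, 0.4, -0.7]
grip_width: 0.0498
```

```bash
python3 - <<'E'
from h import *
s=grab('scene');w=grab('wrist')
print('bar predicted',(proj(s,[O+CR@[.0006,-.0455,.094],O+CR@[.0406,-.0455,.103]])-[215,60]).round().tolist(),np.round(env.observe()['ft_force'],1))
print('wrist bar, shutter ends',(proj(w,[O+CR@[.0006,-.0455,.103],O+CR@[-.034,.02,.041],O+CR@[-.034,.12,.041]])*400/512).round().tolist())
C=np.zeros((600,800,3),np.uint8)
a=cv2.resize(s['color'][60:210,215:345],None,fx=3,fy=4) if 0 else cv2.resize(s['color'][60:260,215:348],None,fx=3,fy=3,interpolation=cv2.INTER_CUBIC)
C[:600,:399]=a[:600,:399];C[:300,400:]=cv2.resize(w['color'],(400,300));C[300:,400:]=cv2.resize(s['color'],(400,300))
cv2.imwrite('pics/c6.png',C)
E
```

```text
bar predicted [[69.0, 65.0], [82.0, 62.0]] [-0.5 -0.1  0.5]
wrist bar, shutter ends [[200.0, 188.0], [245.0, 147.0], [315.0, 146.0]]
```

View pics/c6.png

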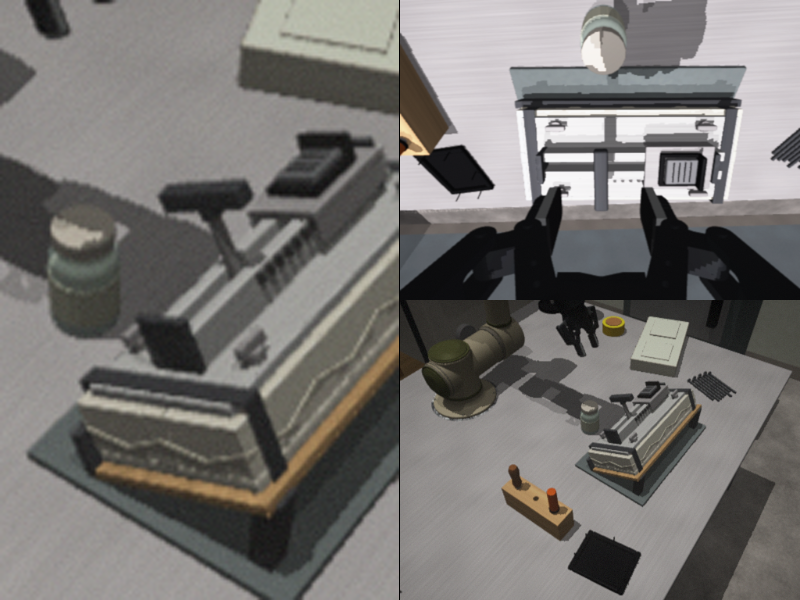

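```bash
python3 -c "
from h import *
print(env.close_job(), env.observe()['time_s'])"
```

```text
the job is handed in; nothing more can be done
the job is handed in; nothing more can be done
```

The job is handed in. The shutter is open against its stop, the T-handled rod stands fully home in the vent, and the last move ended at 18.3 s of the 64 s allowed.

- **Shutter:** I held the button down with about 11 N and slid the shutter until it met the stop, where the side force rose to about 8 N. The later wrist views show both its ends within a pixel or two of where "fully open" predicts. I did not check the button's latch separately.
- **Vent:** I gripped the rod by its bar, touched the channel floor at y -60 mm with about 11 N, and slid left. The contact force vanished at about y -51 mm. The rod then went down without resistance at y -45.5 mm to 45.2 mm deep, where I felt the bottom at 7 N.
- **Last picture:** The rod's bar appears within about 1 px of the fully-home prediction. The file, scraper, jar and casting look undisturbed, and the gripper is clear of everything.

One disagreement turned up. The scene camera showed both the ribs and the rod about 3 mm up-slope of my model. Because the shift was the same for both, I kept the wrist-camera position, and the rod entered the channel without contact. One early move call was refused for missing keys and had no effect.

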